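# Nest two wash baskets and hold the carrying rod through both sleeves

### The arm

A 7-joint arm with a two-finger parallel gripper is mounted at the origin on a cart in front of the work surface, level with it; the furniture and walls round the work are solid. World frame = base frame: x ahead of the robot, y to its left, z up, the work surface at z = 0. Lengths are in m, angles in rad, forces in N, time in s.
With the tool pointing down it reaches from about 0.35 to 0.9 m from the base axis. Payload 19.9 kg.
Tool frame: the origin (TCP) lies midway between the tips of the shut fingers; the grasp point (between the pads) lies 19 mm behind it; z points along the fingers, y is the line along which they close (so a half turn about z gives the same grasp; the last joint's range is limited). The gripper opens to 85 mm and grips with 20 to 120 N. Pads are 22 mm wide; open, the fingers measure 114 mm over their backs; the gripper's body (76 mm by 85 mm) begins 54 mm behind the grasp point. The pads swing forward as they close: fully open they stand 13 mm farther back than shut.
Start: joints at [1.143, 0.417, -0.01, 1.614, 0.005, 1.111, -0.053], TCP at [0.236, -0.579, 0.231] pointing down, gripper open.
Joint ranges: [-2.81, 2.81], [-0.39, 2.02], [-1.27, 1.25], [0.06, 2.57], [-1.19, 4.33], [0.19, 2], [-2.82, 2.82]. Speed limits (rad/s): [1.89, 1.89, 2.39, 2.39, 3.01, 3.01, 3.01].

### API

Orientations are given as a rotation vector (axis times angle).
In Python, from workcell import * gives the robot as it stands.
- The arm moves only by the tool jog_arm, never from a script. Its argument "deltas" is text: rows parted by semicolons, each of 7 numbers parted by spaces: the gripper command: -1 is shut, 1 is fully open, values between are in proportion, then the shift along the tool's x, y, z in cm, then the turn, a rotation vector about the tool's x, y, z in degrees. A call has 1 to 5 rows; each row is the pose to reach, as a shift and turn from the pose commanded when the call began, along the tool's axes at that moment; what a row does not reach only later rows make up. A row lasts 1/8 s, in which the tool goes at most 62.5 mm and 10.7 degrees, less where a joint would pass 70% of its speed; a pose out of reach is approached as far as the arm can. A call with a gripper value outside its range is refused whole. The fingers move at their own pace and stop on an object; the grip force is fixed at half the most. Time passes only in rows, so rows that repeat a pose let the fingers close. It gives the time, the measured TCP pose, the force, the opening and the grip force at its end, in the units of the state.
- get_state(): the state, without advancing time (a new reading comes with each control period).
- snapshot(name): name is "side" or "top"; returns a dict with "image" (384x512x3 uint8, blue, green, red), "depth" (384x512 float32, m along the optical axis (not along the pixel's ray), 0 where there is no reading), "fx", "fy", "cx", "cy" (pixels), "view" (4x4, takes a point from world to camera coordinates). Camera axes: x right, y down, z forward; pixel columns grow to the right and rows downward; lengths in m; the calibration is good to about 2 mm. A picture is of the moment at which its call begins.
- close_job(): hands the job in; it is judged then, once.
The state is a dict: "clock": time; "joints": joint angles; "qvel": joint speeds; "effort": joint torques, N m; "position": TCP position; "ee_rot": TCP orientation; "contact_force": force on the tool from outside, world axes, zero at the start; "ft_torque": the same for the moment, N m; "width": opening from 0.0 (shut) to 1.0 (fully open); "grasp_force": force on a finger pad.
Only numpy, scipy, OpenCV 4.12 (cv2) and the standard library are available. Lean on these libraries where they do the work, as an engineer would, in place of code of your own. Each camera call takes 0.05 s, during which the arm holds its last target. There are 200 camera calls.

### The job

Nest the loose wash basket upright into the same-shaped basket hanging in the ring stand, setting it down gently until its shoulder rests on the lower basket's rim, and let it go. Then draw the carrying rod out of its block and thread it straight down through the centre sleeve of the upper basket and then through that of the lower one, until its tip clearly shows below the lower sleeve but stays off the bench. Finish while still holding the rod there, upright and still, spanning both sleeves; leave the baskets seated and do not shift or knock over the brown bottle, the tape roll or the glass stopper.

Things in the scene. Friction and masses are not known exactly. Their poses are not given: they have to be found in the camera images.
- ring_stand: aluminium ring stand, fixed: a flat ring (outer diameter 86 mm, hole 59 mm, top 80 mm above the bench) on three legs over an open base ring (outer diameter 100 mm, hole 74 mm, 6 mm thick; bare bench under the basket). Origin: on the bench under the ring's centre; z up.
- lower_basket: the steel basket hanging loose in the ring stand, shoulder on the ring, up to 1.5 mm off its centre: underside 42 mm, rim 112 mm above the bench. Same shape as the loose basket. In its floor stands a centre sleeve, 22 mm tall from the underside, outer diameter 22 mm, bore 15 mm right through. Origin: centre of the underside; z up along the bore. 0.15 kg.
- loose_basket: loose steel basket on the bench, 70 mm tall: tapered body (40 to 56 mm), above its shoulder (38 mm up) a straight collar, outer diameter 64, inner 59; grip across it, fingertips at most 28 mm below the rim. Centre sleeve as in the other. Origin: centre of the underside, z up. Nested, it sits 32 mm above the other (rim 144 mm over the bench), 1.5 mm side play. 0.15 kg.
- rod_block: grey plastic block 70 x 70 x 60 mm, fixed to the bench, with a 12 mm hole 48 mm deep in the middle of its top. Origin: centre of the underside; z up.
- rod: carrying rod, upright in the block: steel shaft, diameter 10 mm, 150 mm long, the last 6 mm tapering to 4 mm at the tip; above it a white round handle, diameter 20, 40 mm long (150 to 190 mm from the tip). Origin: centre of the tip (lower end), z towards the handle. At the start the tip is 12 mm above the bench. 0.12 kg. Let go in the sleeves it drops to the bench.
- rod_mid (a point): point on the rod's axis, 75 mm above its tip.
- bottle: bystander: brown reagent bottle with a black cap, diameter 66 mm, 146 mm tall. Origin: centre of the underside.
- tape_roll: bystander: roll of masking tape lying flat, diameter 96 mm, 25 mm high. Origin: centre of the underside.
- stopper: bystander: small glass stopper standing on its flange, diameter 31 mm, 33 mm tall. Origin: centre of the underside.
There are look-alikes about, which are no part of the job. Leave any red or yellow look-alike of the ring_stand alone.

How it is judged:
By the outcome, as a careful person would: the job done as asked, in the order asked, and still so for the second after the job is handed in, while the arm keeps its last pose, push and grip.
It also fails if it takes over 58 s, if anything falls off the work surface, if the arm or the gripper's body presses on something with over 40 N, if the wrist force passes 120 N, or if a joint passes its speed limit or range.

## Working session

There is one attempt and no reset: what is moved stays moved. The work goes in short steps, Python scripts to look and compute and a tool call to move; the robot and the scene stay as the last step left them, time stands still between calls to the robot, and variables do not carry over. Pictures are saved under pics/ and viewed, at most 10 in all, crops included, and the job is handed in when it is done.

Besides the shell and the picture viewer there is one more tool, called after ">>>" by a JSON object that holds its "api" and its "payload". jog_arm: Moves the arm, as the interface text tells. Its arguments: {"type":"object","properties":{"deltas":{"type":"string"}},"required":["deltas"]}

```bash
mkdir -p pics; ls
python3 - <<'E'
from workcell import *
import cv2,numpy as np,pickle
s=get_state();print({k:np.round(v,3) for k,v in s.items()})
for n in("top","side"):
    d=snapshot(n);cv2.imwrite(f"pics/{n}0.png",d["image"]);pickle.dump(d,open(f"{n}0.pkl","wb"))
    print(n,d["fx"],d["cx"],d["cy"],np.round(np.linalg.inv(d["view"]),3))
E
```

```text
pics
{'clock': np.float64(0.0), 'joints': array([ 1.142,  0.418, -0.01 ,  1.614,  0.005,  1.111, -0.053]), 'qvel': array([ 0.001,  0.001, -0.001, -0.   ,  0.   ,  0.   , -0.   ]), 'effort': array([-0.0000e+00, -8.6445e+01,  6.8000e-01, -4.3489e+01,  1.9000e-02,
        8.0000e-03, -0.0000e+00]), 'position': array([ 0.236, -0.579,  0.231]), 'ee_rot': array([-3.082e+00, -6.040e-01,  1.000e-03]), 'contact_force': array([0.116, 0.705, 0.446]), 'ft_torque': array([-0.004, -0.   , -0.001]), 'grasp_force': np.float64(0.0), 'width': np.float64(1.0)}
top 474.4545272825099 251.90967908479715 189.78066702000456 [[-0.008 -0.996  0.085  0.469]
 [-1.     0.007 -0.009  0.017]
 [ 0.008 -0.085 -0.996  1.343]
 [ 0.     0.     0.     1.   ]]
side 461.1383958063823 256.56252333764405 195.13034826726184 [[-0.936 -0.229  0.267  0.299]
 [-0.351  0.606 -0.714  0.751]
 [ 0.002 -0.762 -0.648  0.765]
 [ 0.     0.     0.     1.   ]]
```

View pics/top0.png

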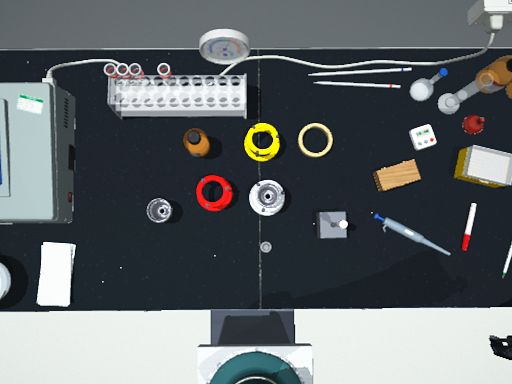

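View pics/side0.png

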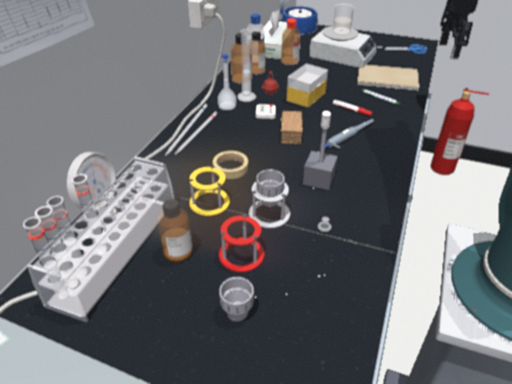

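The top view shows the loose basket at about (159,210), the aluminium stand with the lower basket at (268,197) and the rod and block at (343,224)/(332,224). The stopper is at (266,247), the bottle at (196,141) and the tape at (315,140). The red stand at (214,193) and the yellow one at (262,142) are the decoys. The side view agrees.

```bash
cat > h.py <<'E'
import numpy as np,cv2,pickle
from scipy.optimize import least_squares
def cloud(d):
    z=d["depth"].astype(float);v,u=np.mgrid[:z.shape[0],:z.shape[1]]
    p=np.stack([(u-d["cx"])/d["fx"]*z,(v-d["cy"])/d["fy"]*z,z,np.ones_like(z)],-1)
    w=(p@np.linalg.inv(d["view"]).T)[...,:3];w[z==0]=np.nan
    return w
def circ(P,r=None):
    c0=P.mean(0)
    f=lambda q:np.hypot(P[:,0]-q[0],P[:,1]-q[1])-(r if r else q[2])
    return least_squares(f,[*c0[:2],0.03],loss="soft_l1",f_scale=.002).x
def near(w,c,R,z0,z1):
    with np.errstate(invalid="ignore"):
        m=(np.hypot(w[...,0]-c[0],w[...,1]-c[1])<R)&(w[...,2]>z0)&(w[...,2]<z1)
    return w[m]
E
python3 - <<'E'
from h import *
D={n:pickle.load(open(n+"0.pkl","rb")) for n in("top","side")}
W={n:cloud(D[n]) for n in D}
t=W["top"]
for nm,(u,v) in dict(loose=(159,210),lower=(268,197),block=(325,232),handle=(343,224),stopper=(266,247),bottle=(196,141),tape=(302,150),red=(214,180),bench=(240,270)).items(): print(nm,np.round(t[v,u],3))
lo=t[210,159];lw=t[197,268]
for n in W:
    for nm,c,a,b in(("loose",lo,.062,.078),("lower",lw,.104,.12),("ring",lw,.074,.086),("base",lw,.002,.01)):
        P=near(W[n],c,.06,a,b)
        if len(P)>8: print(n,nm,len(P),np.round(circ(P),4),np.round(np.median(P[:,2]),4),np.round((P[:,:2].min(0)+P[:,:2].max(0))/2,4),np.round(np.ptp(P[:,:2],axis=0),3))
    P=near(W[n],t[232,325],.08,.054,.066);print(n,"block",len(P),[np.round((P[:,i].min()+P[:,i].max())/2,4) for i in(0,1)],np.round(np.ptp(P,axis=0),3), cv2.minAreaRect(P[:,:2].astype(np.float32)*1000))
    P=near(W[n],t[232,325],.08,.15,.22);print(n,"handle",len(P),P.mean(0).round(4),P.max(0).round(4),P.min(0).round(4))
E
```

```text
loose [0.528 0.265 0.013]
lower [ 0.563 -0.041 -0.002]
block [ 0.463 -0.191  0.059]
handle [ 0.483 -0.211  0.204]
stopper [ 0.423 -0.032  0.032]
bottle [0.697 0.148 0.145]
tape [ 0.693 -0.137  0.022]
red [ 0.613  0.113 -0.003]
bench [0.359 0.04  0.002]
top loose 91 [0.5264 0.257  0.0305] 0.0691 [0.5269 0.2562] [0.062 0.062]
top lower 81 [ 0.5623 -0.0349  0.0304] 0.1115 [ 0.5619 -0.0348] [0.061 0.06 ]
top ring 448 [ 0.5625 -0.035   0.0359] 0.0807 [ 0.5618 -0.0361] [0.083 0.083]
top base 213 [ 0.5667 -0.0389  0.0505] 0.0048 [ 0.5616 -0.0393] [0.116 0.116]
top block 579 [np.float64(0.4844), np.float64(-0.2108)] [0.07  0.071 0.012] ((484.11688232421875, -210.9743194580078), (70.024169921875, 70.77334594726562), 0.5565019845962524)
top handle 73 [ 0.4838 -0.2085  0.1949] [ 0.4928 -0.2008  0.2056] [ 0.4754 -0.2196  0.1638]
side loose 269 [0.5243 0.2573 0.0306] 0.0679 [0.5244 0.2565] [0.063 0.065]
side lower 182 [ 0.5607 -0.0355  0.0306] 0.1092 [ 0.5604 -0.0353] [0.064 0.066]
side ring 407 [ 0.5589 -0.0307  0.0335] 0.08 [ 0.56   -0.0302] [0.085 0.075]
side base 320 [ 0.5599 -0.0348  0.0436] 0.0052 [ 0.5597 -0.0352] [0.101 0.099]
side block 455 [np.float64(0.4828), np.float64(-0.2125)] [0.072 0.078 0.01 ] ((482.3150939941406, -212.3404541015625), (71.447265625, 76.41297912597656), 1.602854609489441)
side handle 149 [ 0.4813 -0.206   0.1827] [ 0.4925 -0.198   0.2035] [ 0.4723 -0.2182  0.1507]
```

Run:
```python
from h import *
d=pickle.load(open("top0.pkl","rb"))["image"]
s=pickle.load(open("side0.pkl","rb"))["image"]
a=cv2.resize(d[170:260,130:370],None,fx=3.3,fy=3.3,interpolation=2)
b=cv2.resize(s[100:330,200:360],None,fx=1.25,fy=1.25)
cv2.imwrite("pics/crop0.png",a)
```

```text
(no output)
```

View pics/crop0.png

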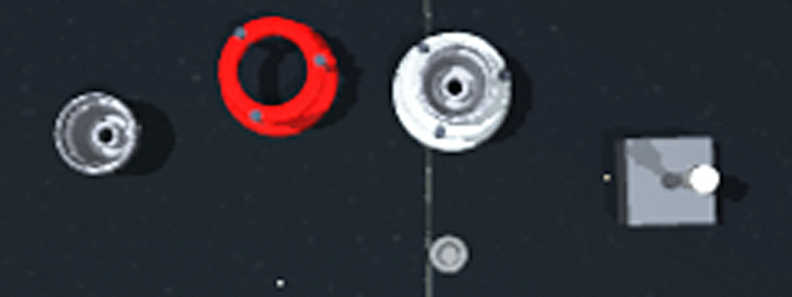

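The loose basket is upright at (0.5255, 0.257), rim at 0.069. The lower basket is at (0.5615, -0.035), rim at 0.111. The rod hole is at (0.4835, -0.2115). Sizes and heights match the spec. I'll yaw the tool to 90° (tool x = world y, tool y = world x) while moving.

>>> {"api": "jog_arm", "payload": {"deltas": "1 4 -4.5 -1 0 0 -10; 1 8 -9 -2 0 0 -20; 1 12 -13.5 -3 0 0 -30; 1 16 -18 -4 0 0 -40; 1 20 -22.5 -5 0 0 -50"}}

```text
clock: 0.72
position: [0.3363, -0.293, 0.2815]
ee_rot: [-2.534, -1.857, 0.001]
contact_force: [1.6, 0.4, 0.7]
width: 1.0
grasp_force: 0.0
```

>>> {"api": "jog_arm", "payload": {"deltas": "1 5.8 0.1 0 0 0 -8; 1 11.6 0.2 0 0 0 -17.8; 1 17.4 0.3 0 0 0 -17.8; 1 23.2 0.4 0 0 0 -17.8; 1 29 0.5 0 0 0 -17.8"}}

```text
clock: 1.35
position: [0.4299, -0.0187, 0.2814]
ee_rot: [2.222, 2.22, -0.0]
contact_force: [1.4, -0.4, -0.8]
width: 1.0
grasp_force: 0.0
```

>>> {"api": "jog_arm", "payload": {"deltas": "1 5.5 1.9 0 0 0 0; 1 11 3.8 0 0 0 0; 1 16.5 5.7 2 0 0 0; 1 22 7.6 6 0 0 0; 1 27.7 9.6 10 0 0 0"}}

```text
clock: 1.98
position: [0.5214, 0.2436, 0.1899]
ee_rot: [-2.223, -2.22, 0.0]
contact_force: [2.0, -0.3, 0.9]
width: 0.999
grasp_force: 0.0
```

>>> {"api": "jog_arm", "payload": {"deltas": "1 0 0 1 0 0 0; 1 0 0 2 0 0 0; 1 0 0 2.5 0 0 0; 1 0 0 3 0 0 0; 1 0 0 3 0 0 0"}}

```text
clock: 2.6
position: [0.5211, 0.2417, 0.1615]
ee_rot: [2.223, 2.219, 0.0]
contact_force: [-0.2, -0.4, 0.6]
width: 1.0
grasp_force: 0.0
```

Run:
```python
from workcell import *
import pickle
d=snapshot("side");s=get_state();print(s["position"],s["ee_rot"])
pickle.dump(d,open("side1.pkl","wb"));cv2=__import__("cv2");cv2.imwrite("pics/side1.png",cv2.resize(d["image"][180:380,130:400],None,fx=2.5,fy=2.5))
```

```text
[0.52112482 0.2419131  0.16168225] [2.22262427e+00 2.21972545e+00 6.32119561e-04]
```

View pics/side1.png

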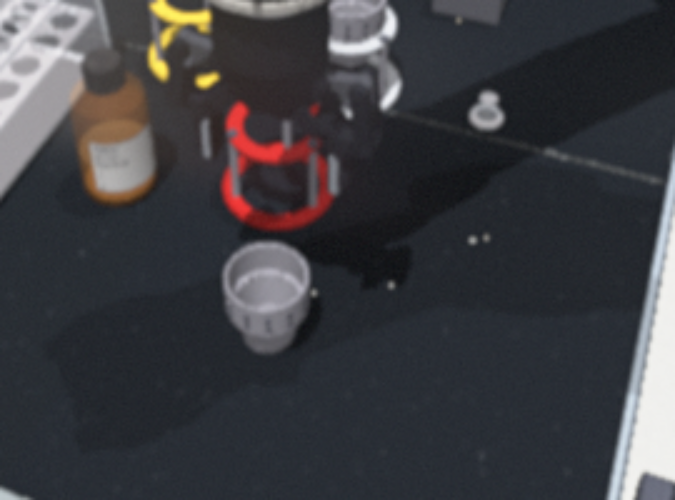

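The gripper hovers between the red stand and the basket, about 15 mm short in y. The basket is standing free and upright. I'll align and then descend.

>>> {"api": "jog_arm", "payload": {"deltas": "1 1 0.3 1 0 0 0; 1 1.5 0.4 3 0 0 0; 1 1.5 0.4 5 0 0 0; 1 1.5 0.4 7 0 0 0; 1 1.5 0.4 7 0 0 0"}}

```text
clock: 3.28
position: [0.524, 0.2568, 0.0893]
ee_rot: [-2.221, -2.22, 0.004]
contact_force: [0.2, -0.4, 0.3]
width: 1.0
grasp_force: 0.0
```

>>> {"api": "jog_arm", "payload": {"deltas": "1 0 0 1 0 0 0; 1 0 0 2.5 0 0 0; 1 0 0 4 0 0 0; 1 0 0 5.3 0 0 0; 1 0 0 5.3 0 0 0"}}

```text
clock: 3.9
position: [0.5243, 0.2571, 0.0371]
ee_rot: [-2.221, -2.22, 0.002]
contact_force: [-0.2, 0.6, 0.1]
width: 1.001
grasp_force: 0.0
```

>>> {"api": "jog_arm", "payload": {"deltas": "0.5 0 0 0 0 0 0; 0.2 0 0 0 0 0 0; -1 0 0 0 0 0 0; -1 0 0 0 0 0 0; -1 0 0 0 0 0 0"}}

```text
clock: 4.53
position: [0.5251, 0.2576, 0.0393]
ee_rot: [2.222, 2.221, 0.001]
contact_force: [-4.6, -1.4, 10.7]
width: 0.744
grasp_force: 63.6
```

>>> {"api": "jog_arm", "payload": {"deltas": "-1 0 0 0 0 0 0; -1 0 0 0 0 0 0; -1 0 0 -0.5 0 0 0; -1 0 0 -1.5 0 0 0; -1 0 0 -3 0 0 0"}}

```text
clock: 5.15
position: [0.5249, 0.2573, 0.0691]
ee_rot: [-2.222, -2.221, 0.0]
contact_force: [0.5, -0.7, -0.2]
width: 0.741
grasp_force: 65.8
```

>>> {"api": "jog_arm", "payload": {"deltas": "-1 0 0 -4 0 0 0; -1 0 0 -8 0 0 0; -1 0 0 -12 0 0 0; -1 0 0 -14 0 0 0; -1 0 0 -14 0 0 0"}}

```text
clock: 5.78
position: [0.5253, 0.2574, 0.2094]
ee_rot: [2.222, 2.22, 0.003]
contact_force: [-0.4, 0.2, -1.0]
width: 0.739
grasp_force: 66.3
```

```bash
cat > look.py <<'E'
from workcell import *
from h import *
s=get_state();print(s["clock"],s["position"].round(4),s["width"],s["grasp_force"],s["contact_force"].round(1))
p=s["position"]
import sys
k=sys.argv[1]
for n in("top","side"):
    d=snapshot(n);pickle.dump(d,open(f"{n}{k}.pkl","wb"));cv2.imwrite(f"pics/{n}{k}.png",d["image"])
E
python3 look.py 2
python3 - <<'E'
from h import *
import cv2
d=pickle.load(open("side2.pkl","rb"))
cv2.imwrite("pics/s2.png",cv2.resize(d["image"][150:350,130:400],None,fx=2.5,fy=2.5))
E
```

```text
5.775 [0.5253 0.2574 0.2094] 0.7386799896956253 66.29085590131581 [-0.4  0.2 -1. ]
```

View pics/s2.png

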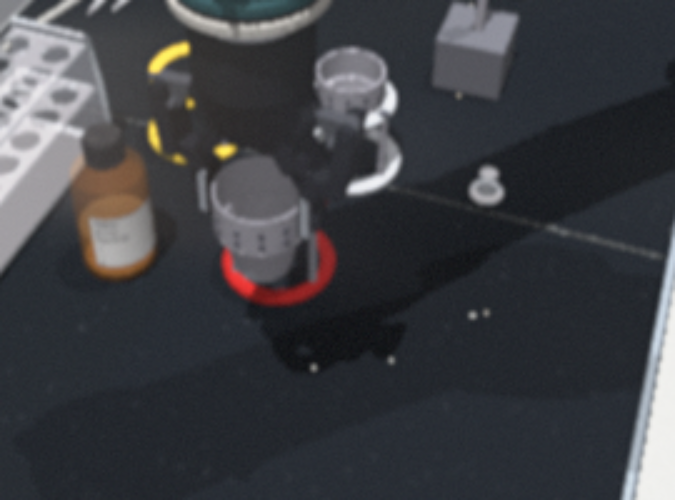

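The basket is held upright in the pads. I'll measure its rim relative to the TCP with the side camera.

Run:
```python
from h import *
W=cloud(pickle.load(open("side2.pkl","rb")))
for a,b in((.15,.165),(.165,.172),(.172,.185),(.18,.19),(.185,.195),(.195,.205),(.205,.215),(.215,.225),(.225,.235),(.235,.25)):
    P=near(W,(.526,.258),.036,a,b)
    if len(P)>10:
        q=[circ(P,.032)[:2].round(4)]; print(a,len(P),circ(P).round(4),*q,P[:,2].max().round(4))
# axis fit: collar outside points r=.032
```

```text
0.165 18 [0.5255 0.2551 0.0205] [0.5305 0.2437] 0.172
0.172 85 [0.5248 0.2556 0.022 ] [0.5292 0.2454] 0.1849
0.18 86 [0.5242 0.2566 0.0223] [0.528  0.2472] 0.1899
0.185 125 [0.5241 0.2569 0.023 ] [0.5081 0.2477] 0.1947
0.195 154 [0.5242 0.2569 0.0247] [0.5219 0.2633] 0.2049
0.205 302 [0.524  0.2579 0.0296] [0.5231 0.2583] 0.215
0.215 290 [0.5244 0.257  0.0306] [0.524  0.2567] 0.225
0.225 291 [0.5244 0.2571 0.0306] [0.5236 0.2564] 0.235
0.235 220 [0.5252 0.2568 0.0308] [0.5244 0.2558] 0.25
```

>>> {"api": "jog_arm", "payload": {"deltas": "-1 -2 0.2 0 0 0 0; -1 -5.5 0.7 0 0 0 0; -1 -9.5 1.2 0 0 0 0; -1 -13.5 1.7 0 0 0 0; -1 -17.5 2.2 0 0 0 0"}}

```text
clock: 6.5
position: [0.5462, 0.0808, 0.2068]
ee_rot: [-2.221, -2.22, 0.002]
contact_force: [0.7, 0.1, -1.4]
width: 0.738
grasp_force: 66.3
```

>>> {"api": "jog_arm", "payload": {"deltas": "-1 -4 0.5 0 0 0 0; -1 -7.5 0.9 0 0 0 0; -1 -10 1.2 0 0 0 0; -1 -11.3 1.4 0 0 0 0; -1 -11.7 1.45 0 0 0 0"}}

```text
clock: 7.12
position: [0.561, -0.0349, 0.2075]
ee_rot: [-2.222, -2.22, 0.001]
contact_force: [0.2, 1.3, -1.6]
width: 0.739
grasp_force: 66.3
```

>>> {"api": "jog_arm", "payload": {"deltas": "-1 0 0 0 0 0 0; -1 0 0 0.5 0 0 0; -1 0 0 1.5 0 0 0; -1 0 0 2.5 0 0 0; -1 0 0 2.5 0 0 0"}}

```text
clock: 7.75
position: [0.5607, -0.0346, 0.1822]
ee_rot: [-2.221, -2.22, 0.001]
contact_force: [0.6, 0.1, -1.3]
width: 0.738
grasp_force: 66.3
```

```bash
python3 look.py 3
python3 - <<'E'
from h import *
W=cloud(pickle.load(open("side3.pkl","rb")))
for a,b in((.09,.1),(.1,.115),(.18,.19),(.19,.2),(.2,.21),(.21,.22)):
    P=near(W,(.561,-.035),.038,a,b)
    if len(P)>10: print(a,len(P),circ(P).round(4),P[:,2].max().round(4))
E
```

```text
7.75 [ 0.5607 -0.0346  0.1822] 0.7380112671330764 66.26642075367272 [ 0.6  0.1 -1.3]
0.09 170 [ 0.5606 -0.035   0.0306] 0.1
0.1 234 [ 0.5608 -0.0351  0.0304] 0.1141
0.18 173 [ 0.56  -0.034  0.03 ] 0.19
0.19 214 [ 0.5606 -0.0342  0.0309] 0.2
0.2 219 [ 0.5606 -0.0343  0.0307] 0.21
0.21 142 [ 0.5612 -0.0343  0.0309] 0.2192
```

>>> {"api": "jog_arm", "payload": {"deltas": "-1 -0.07 0 0.7 0 0 0; -1 -0.07 0 2 0 0 0; -1 -0.07 0 3.5 0 0 0; -1 -0.07 0 4.8 0 0 0; -1 -0.07 0 5.5 0 0 0"}}

```text
clock: 8.48
position: [0.5609, -0.0353, 0.1271]
ee_rot: [-2.221, -2.22, 0.001]
contact_force: [0.1, -0.6, -1.0]
width: 0.742
grasp_force: 66.3
```

>>> {"api": "jog_arm", "payload": {"deltas": "-1 0 0 0.2 0 0 0; -1 0 0 0.4 0 0 0; -1 0 0 0.6 0 0 0; -1 0 0 0.8 0 0 0; -1 0 0 1 0 0 0"}}

```text
clock: 9.1
position: [0.5612, -0.0355, 0.1182]
ee_rot: [2.222, 2.221, 0.0]
contact_force: [-0.1, 0.1, -1.2]
width: 0.736
grasp_force: 66.3
```

>>> {"api": "jog_arm", "payload": {"deltas": "-1 0 0 0.1 0 0 0; -1 0 0 0.2 0 0 0; -1 0 0 0.3 0 0 0; -1 0 0 0.4 0 0 0; -1 0 0 0.4 0 0 0"}}

```text
clock: 9.72
position: [0.5612, -0.0354, 0.1142]
ee_rot: [-2.222, -2.221, 0.0]
contact_force: [1.5, -0.1, -1.5]
width: 0.738
grasp_force: 66.3
```

>>> {"api": "jog_arm", "payload": {"deltas": "-1 0 0 0.05 0 0 0; -1 0 0 0.1 0 0 0; -1 0 0 0.15 0 0 0; -1 0 0 0.2 0 0 0"}}

```text
clock: 10.22
position: [0.5615, -0.0354, 0.113]
ee_rot: [2.222, 2.22, 0.0]
contact_force: [-5.9, -0.2, 16.6]
width: 0.738
grasp_force: 67.7
```

Contact came at the expected nesting height. I'll relieve the load slightly and open.

>>> {"api": "jog_arm", "payload": {"deltas": "-1 0 0 -0.1 0 0 0; -0.5 0 0 -0.1 0 0 0; 0.2 0 0 -0.1 0 0 0; 0.8 0 0 -0.1 0 0 0; 1 0 0 -0.1 0 0 0"}}

```text
clock: 10.85
position: [0.5612, -0.0354, 0.1132]
ee_rot: [-2.222, -2.221, 0.0]
contact_force: [0.2, -0.4, -0.5]
width: 0.999
grasp_force: 0.0
```

>>> {"api": "jog_arm", "payload": {"deltas": "1 0 0 -0.1 0 0 0; 1 0 0 -0.5 0 0 0; 1 0 0 -2 0 0 0; 1 0 0 -4 0 0 0; 1 0 0 -7 0 0 0"}}

```text
clock: 11.48
position: [0.5611, -0.0354, 0.1849]
ee_rot: [-2.222, -2.221, 0.0]
contact_force: [-0.3, -0.3, 0.3]
width: 1.0
grasp_force: 0.0
```

>>> {"api": "jog_arm", "payload": {"deltas": "1 -1 -0.5 -4 0 0 0; 1 -4 -2 -7 0 0 0; 1 -8 -4 -8 0 0 0; 1 -12 -6 -8 0 0 0; 1 -15 -7 -8 0 0 0"}}

```text
clock: 12.1
position: [0.4902, -0.1871, 0.265]
ee_rot: [2.222, 2.218, -0.0]
contact_force: [0.2, -0.0, 0.9]
width: 0.998
grasp_force: 0.0
```

```bash
python3 look.py 4
python3 - <<'E'
from h import *
for n in("top","side"):
  W=cloud(pickle.load(open(n+"4.pkl","rb")))
  for a,b in((.09,.105),(.12,.13),(.13,.138),(.138,.15),(.15,.2)):
    P=near(W,(.561,-.035),.038,a,b)
    if len(P)>10: print(n,a,len(P),circ(P).round(4),P[:,2].max().round(4),np.median(P[:,2]).round(4))
  P=near(W,(.561,-.035),.014,.03,.12);print(n,"sleeve",len(P), [ (round(float(z),3)) for z in np.percentile(P[:,2],[5,25,50,75,95])] if len(P) else "")
  Q=P[(P[:,2]>.085)&(P[:,2]<.105)]
  if len(Q)>5: print("slv",len(Q),circ(Q).round(4))
d=pickle.load(open("top4.pkl","rb"))["image"];s=pickle.load(open("side4.pkl","rb"))["image"]
a=cv2.resize(d[160:260,220:380],(600,375),interpolation=2);b=cv2.resize(s[140:260,220:380],(600,450)[:2],interpolation=2)
cv2.imwrite("pics/c4.png",np.hstack([cv2.resize(a,(400,250)),cv2.resize(b,(333,250))]))
E
```

```text
12.1 [ 0.4902 -0.1871  0.265 ] 0.9977783644086253 0.0 [ 0.2 -0.   0.9]
top 0.09 104 [ 0.5625 -0.0349  0.0211] 0.1049 0.0976
top 0.12 21 [ 0.5616 -0.0347  0.0301] 0.1299 0.1248
top 0.13 12 [ 0.5613 -0.0344  0.0306] 0.1377 0.1341
top 0.138 83 [ 0.5624 -0.0351  0.0305] 0.1488 0.1435
top sleeve 71 [0.067, 0.079, 0.082, 0.095, 0.099]
slv 33 [ 0.5623 -0.035   0.0092]
side 0.09 142 [ 0.5606 -0.0348  0.0303] 0.1049 0.098
side 0.12 177 [ 0.5605 -0.035   0.0306] 0.1299 0.1252
side 0.13 155 [ 0.5606 -0.035   0.0306] 0.1379 0.1338
side 0.138 162 [ 0.5607 -0.0353  0.0306] 0.147 0.1418
side sleeve 0
```

View pics/c4.png

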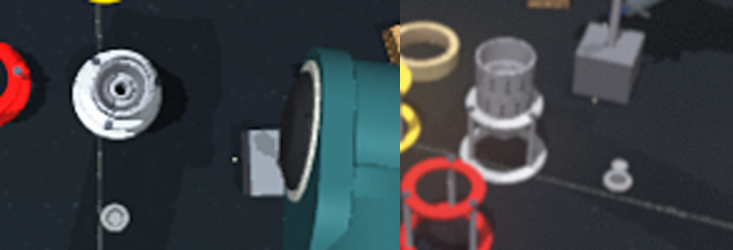

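Nested: rim at 0.143, with its centre matching the ring. Now the rod: align over it, then descend.

>>> {"api": "jog_arm", "payload": {"deltas": "1 -1.5 -0.4 0 0 0 0; 1 -2.4 -0.7 0 0 0 0; 1 -2.45 -0.7 0 0 0 0; 1 -2.45 -0.7 1 0 0 0; 1 -2.45 -0.7 3 0 0 0"}}

```text
clock: 12.82
position: [0.4845, -0.2094, 0.2328]
ee_rot: [2.221, 2.221, 0.001]
contact_force: [-0.1, 0.0, -0.3]
width: 1.0
grasp_force: 0.0
```

>>> {"api": "jog_arm", "payload": {"deltas": "1 0 0 2 0 0 0; 1 0 0 4 0 0 0; 1 0 0 6 0 0 0; 1 0 0 7 0 0 0; 1 0 0 7 0 0 0"}}

```text
clock: 13.45
position: [0.484, -0.2094, 0.1628]
ee_rot: [-2.221, -2.221, 0.0]
contact_force: [0.3, -0.3, 0.7]
width: 0.998
grasp_force: 0.0
```

```bash
cat > rod.py <<'E'
from h import *
import sys
def rod(W,c,zs,r):
    out=[]
    for a,b in zs:
        P=near(W,c,.02,a,b)
        if len(P)>6: out.append((round((a+b)/2,3),len(P),*circ(P,r)[:2].round(4)))
    return out
if __name__=="__main__":
    for n in("side0","top0"):
        W=cloud(pickle.load(open(n+".pkl","rb")))
        print(n,rod(W,(.483,-.211),[(.165,.18),(.18,.195)],.01),rod(W,(.483,-.211),[(.065,.09),(.09,.115),(.115,.14),(.14,.16)],.005))
E
python3 rod.py
```

```text
side0 [(0.172, 44, np.float64(0.4827), np.float64(-0.2124)), (0.188, 41, np.float64(0.4825), np.float64(-0.2121))] [(0.077, 31, np.float64(0.4822), np.float64(-0.2122)), (0.103, 32, np.float64(0.4826), np.float64(-0.2118)), (0.128, 37, np.float64(0.4825), np.float64(-0.2128)), (0.15, 28, np.float64(0.4821), np.float64(-0.2123))]
top0 [(0.172, 8, np.float64(0.484), np.float64(-0.2115)), (0.188, 10, np.float64(0.4839), np.float64(-0.2114))] [(0.077, 7, np.float64(0.4842), np.float64(-0.2115))]
```

The rod stands upright at about (0.483, -0.212). A small shift, then grip.

>>> {"api": "jog_arm", "payload": {"deltas": "1 -0.25 -0.1 0 0 0 0; 0.5 -0.25 -0.1 0 0 0 0; 0 -0.25 -0.1 0 0 0 0; -0.4 -0.25 -0.1 0 0 0 0; -0.6 -0.25 -0.1 0 0 0 0"}}

```text
clock: 14.08
position: [0.4832, -0.2124, 0.1634]
ee_rot: [2.222, 2.221, 0.0]
contact_force: [-0.4, 0.1, 2.7]
width: 0.215
grasp_force: 58.4
```

>>> {"api": "jog_arm", "payload": {"deltas": "-1 0 0 0 0 0 0; -1 0 0 0 0 0 0; -1 0 0 0 0 0 0; -1 0 0 0 0 0 0; -1 0 0 0 0 0 0"}}

```text
clock: 14.7
position: [0.4831, -0.2124, 0.1633]
ee_rot: [2.222, 2.221, 0.0]
contact_force: [0.5, -0.1, 5.4]
width: 0.215
grasp_force: 58.4
```

>>> {"api": "jog_arm", "payload": {"deltas": "-1 0 0 -0.5 0 0 0; -1 0 0 -1.5 0 0 0; -1 0 0 -3 0 0 0; -1 0 0 -5 0 0 0; -1 0 0 -7.5 0 0 0"}}

```text
clock: 15.32
position: [0.483, -0.2123, 0.2397]
ee_rot: [-2.222, -2.221, -0.0]
contact_force: [-0.4, -0.3, -1.8]
width: 0.215
grasp_force: 58.6
```

>>> {"api": "jog_arm", "payload": {"deltas": "-1 0 0 -3 0 0 0; -1 0 0 -5.5 0 0 0; -1 0 0 -8 0 0 0; -1 0 0 -9.5 0 0 0; -1 0 0 -9.5 0 0 0"}}

```text
clock: 15.95
position: [0.4834, -0.2124, 0.3341]
ee_rot: [2.221, 2.22, 0.001]
contact_force: [-0.4, 0.0, -2.0]
width: 0.218
grasp_force: 58.7
```

```bash
python3 look.py 5
python3 - <<'E'
from rod import *
for n in("side5",):
    W=cloud(pickle.load(open(n+".pkl","rb")))
    print(rod(W,(.483,-.211),[(a,a+.02) for a in np.arange(.16,.34,.02)],.005))
    P=near(W,(.483,-.211),.03,.1,.3);print(np.percentile(P[:,2],[0,1,2]))
E
```

```text
15.95 [ 0.4834 -0.2124  0.3341] 0.21772499771100526 58.66036973748123 [-0.4  0.  -2. ]
[(np.float64(0.19), 22, np.float64(0.4827), np.float64(-0.2124)), (np.float64(0.21), 30, np.float64(0.4827), np.float64(-0.213)), (np.float64(0.23), 34, np.float64(0.4822), np.float64(-0.2124)), (np.float64(0.25), 35, np.float64(0.4825), np.float64(-0.213)), (np.float64(0.27), 37, np.float64(0.4824), np.float64(-0.214)), (np.float64(0.29), 37, np.float64(0.4832), np.float64(-0.2138)), (np.float64(0.31), 38, np.float64(0.4829), np.float64(-0.2141)), (np.float64(0.33), 64, np.float64(0.4829), np.float64(-0.2055))]
[0.18116758 0.18372547 0.18757748]
```

>>> {"api": "jog_arm", "payload": {"deltas": "-1 1.5 0.7 0 0 0 0; -1 4.5 2 0 0 0 0; -1 8 3.5 0 0 0 0; -1 11.5 5.1 0 0 0 0; -1 14.5 6.4 0 0 0 0"}}

```text
clock: 16.68
position: [0.5476, -0.0648, 0.3327]
ee_rot: [-2.22, -2.222, -0.0]
contact_force: [1.3, -1.0, -1.3]
width: 0.216
grasp_force: 58.6
```

>>> {"api": "jog_arm", "payload": {"deltas": "-1 1.7 0.7 0 0 0 0; -1 2.8 1.2 0 0 0 0; -1 3.2 1.4 0 0 0 0; -1 3.2 1.4 0 0 0 0; -1 3.2 1.4 0 0 0 0"}}

```text
clock: 17.3
position: [0.5611, -0.0362, 0.3332]
ee_rot: [2.223, 2.22, -0.0]
contact_force: [0.2, 0.9, -1.7]
width: 0.217
grasp_force: 58.6
```

```bash
python3 look.py 6
python3 - <<'E'
from rod import *
for n in("side6","top6"):
    W=cloud(pickle.load(open(n+".pkl","rb")))
    R=rod(W,(.561,-.035),[(a,a+.02) for a in np.arange(.18,.32,.02)],.005);print(n,*[[float(x) for x in r] for r in R],sep="\n")
    if len(R)>2: 
        R=np.array(R,float);print(np.polyfit(R[:,0]-.19,R[:,2],1),np.polyfit(R[:,0]-.19,R[:,3],1))
    P=near(W,(.561,-.035),.036,.125,.148);print("rim",len(P),circ(P).round(4) if len(P)>20 else "")
    P=near(W,(.561,-.035),.02,.155,.3)
    if len(P):print(np.percentile(P[:,2],[0,2]))
E
```

```text
17.3 [ 0.5611 -0.0362  0.3332] 0.21699795919867892 58.630120237357914 [ 0.2  0.9 -1.7]
side6
[0.19, 29.0, 0.561, -0.0367]
[0.21, 37.0, 0.5609, -0.0368]
[0.23, 40.0, 0.5611, -0.0374]
[0.25, 37.0, 0.5611, -0.0372]
[0.27, 38.0, 0.5609, -0.0374]
[0.29, 42.0, 0.5608, -0.0383]
[0.31, 47.0, 0.5608, -0.0381]
[0.33, 70.0, 0.5611, -0.0309]
[-5.35714286e-04  5.61000000e-01] [ 0.01857143 -0.0379    ]
rim 405 [ 0.5606 -0.0352  0.0306]
[0.18149274 0.18726165]
top6
rim 0
```

>>> {"api": "jog_arm", "payload": {"deltas": "-1 0.1 0 1 0 0 0; -1 0.1 0 2.5 0 0 0; -1 0.1 0 4.5 0 0 0; -1 0.1 0 6 0 0 0; -1 0.1 0 6.8 0 0 0"}}

```text
clock: 18.02
position: [0.5609, -0.0344, 0.264]
ee_rot: [-2.221, -2.22, 0.001]
contact_force: [0.5, 0.4, -1.5]
width: 0.211
grasp_force: 58.6
```

>>> {"api": "jog_arm", "payload": {"deltas": "-1 0 0 0 0 0 0; -1 0 0 0 0 0 0"}}

```text
clock: 18.27
position: [0.5615, -0.0344, 0.2658]
ee_rot: [2.222, 2.22, 0.001]
contact_force: [0.5, 0.3, -0.6]
width: 0.218
grasp_force: 58.6
```

```bash
python3 look.py 7
python3 - <<'E'
from rod import *
for n in("side7",):
    W=cloud(pickle.load(open(n+".pkl","rb")))
    R=rod(W,(.561,-.036),[(a,a+.02) for a in np.arange(.155,.25,.02)],.005);print(n,*[[float(x) for x in r] for r in R],sep="\n")
    for c in ((.125,.148),(.128,.138)):
        P=near(W,(.561,-.035),.036,*c);P=P[np.hypot(P[:,0]-.561,P[:,1]+.035)>.02];print("rim",len(P),circ(P).round(4))
E
```

```text
18.275 [ 0.5615 -0.0344  0.2658] 0.21762761736367764 58.647586174774915 [ 0.5  0.3 -0.6]
side7
[0.165, 36.0, 0.5613, -0.0353]
[0.185, 31.0, 0.5615, -0.0356]
[0.205, 32.0, 0.5592, -0.0278]
[0.225, 38.0, 0.5609, -0.0359]
[0.245, 41.0, 0.5614, -0.0364]
rim 375 [ 0.5607 -0.0353  0.0305]
rim 175 [ 0.5606 -0.0352  0.0305]
```

>>> {"api": "jog_arm", "payload": {"deltas": "-1 -0.03 -0.05 0.4 0 0 0; -1 -0.03 -0.05 1 0 0 0; -1 -0.03 -0.05 1.6 0 0 0; -1 -0.03 -0.05 2.2 0 0 0; -1 -0.03 -0.05 2.8 0 0 0"}}

```text
clock: 19.0
position: [0.5607, -0.0347, 0.2368]
ee_rot: [-2.222, -2.221, 0.0]
contact_force: [0.7, -0.2, -1.0]
width: 0.213
grasp_force: 58.6
```

>>> {"api": "jog_arm", "payload": {"deltas": "-1 0 0 0.6 0 0 0; -1 0 0 1.2 0 0 0; -1 0 0 1.8 0 0 0; -1 0 0 2.4 0 0 0; -1 0 0 2.8 0 0 0"}}

```text
clock: 19.62
position: [0.5607, -0.0347, 0.2088]
ee_rot: [-2.222, -2.221, 0.0]
contact_force: [-0.8, -0.4, -2.1]
width: 0.216
grasp_force: 58.6
```

Tip is at about 0.0575, inside the lower sleeve with no contact force. On to a tip height of about 0.02.

>>> {"api": "jog_arm", "payload": {"deltas": "-1 0 0 0.8 0 0 0; -1 0 0 1.6 0 0 0; -1 0 0 2.4 0 0 0; -1 0 0 3.2 0 0 0; -1 0 0 3.7 0 0 0"}}

```text
clock: 20.25
position: [0.5606, -0.0347, 0.1717]
ee_rot: [-2.222, -2.22, 0.0]
contact_force: [-0.5, -0.5, -0.6]
width: 0.218
grasp_force: 58.6
```

>>> {"api": "jog_arm", "payload": {"deltas": "-1 0 0 0 0 0 0; -1 0 0 0 0 0 0; -1 0 0 0 0 0 0; -1 0 0 0 0 0 0"}}

```text
clock: 20.75
position: [0.5608, -0.0348, 0.1724]
ee_rot: [2.222, 2.221, 0.0]
contact_force: [0.2, -0.9, -1.0]
width: 0.213
grasp_force: 58.6
```

```bash
python3 look.py 8
python3 - <<'E'
from h import *
W=cloud(pickle.load(open("side8.pkl","rb")))
P=near(W,(.561,-.035),.036,.125,.15);P=P[np.hypot(P[:,0]-.561,P[:,1]+.035)>.02];print("rim",circ(P).round(4),P[:,2].max())
P=near(W,(.561,-.035),.012,.01,.04);print("tip",len(P),P.min(0) if len(P) else "")
d=pickle.load(open("side8.pkl","rb"))["image"]
cv2.imwrite("pics/c8.png",cv2.resize(d[130:290,140:360],(770,560),interpolation=2))
E
```

```text
20.75 [ 0.5608 -0.0348  0.1724] 0.212857632879017 58.64408822497353 [ 0.2 -0.9 -1. ]
rim [ 0.5606 -0.0352  0.0305] 0.14590533995446742
tip 5 [ 0.55685252 -0.03315973  0.02295222]
```

View pics/c8.png

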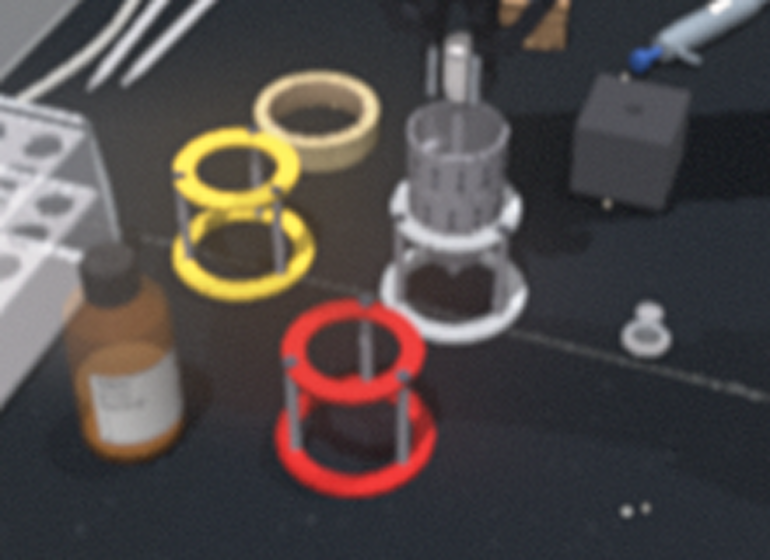

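The rod stands upright in both baskets, its tip seen under the lower basket at about z 0.02 (near (455,268) in the crop). The baskets are seated and the bystanders haven't moved, so I'm handing in.

```bash
python3 -c "
from workcell import *
print(close_job())"
```

```text
the job is handed in; nothing more can be done
None
```

The job is handed in at about 21 s of the 58 s allowed: the loose basket is nested and released, and the gripper holds the rod upright through both sleeves, its tip about 2 cm above the bench. The bottle, tape roll and stopper look undisturbed in the last picture; `close_job()` returned no verdict.

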